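Load the seed-mounting tray

TASK

Load the bench tray for a seed-mounting session from the things standing in front of it: put the seed jar into the deep wide well, the labelled vial into the narrow well, the pack of slides into the oblong slot and the small petri dish into the shallow recess, each seated flat on its pocket's floor and set in, not dropped. The taller, unlabelled vial of soil and the larger petri dish do not belong to this set: leave them standing where they are.

Things in the scene. Friction and masses are not known exactly. Their poses are not given: they have to be found in the camera images.
- seed_jar_mid (a point): glass seed jar with a wide green screw lid, upright, 54 mm across and 70 mm tall (lid 50 mm across, top 15 mm); point at its centre, 35 mm above its base; held above 22 mm from its base it goes into its well with the fingers clear of the block; z up
- slide_pack_mid (a point): white cardboard pack of microscope slides lying flat, 30 x 78 x 28 mm tall; point at its centre, 14 mm above its base; held above 14 mm from its base it goes into its slot with the fingers clear of the block; its own y axis runs along its 78 mm length, x across its 30 mm width
- vial_mid (a point): the sample vial with a paper label and dark band round it and a pale screw cap, upright, 24 mm across and 62 mm tall (the shorter of the two vials); point at its centre, 31 mm above its base; held above 22 mm from its base it goes into its well with the fingers clear of the block; z up
- small_dish_mid (a point): the smaller lidded petri dish, 64 mm across (fingers meet it at 60 mm), with a darker grey-brown filling, lying flat, 14 mm tall; held by its upper 6 mm it goes into its recess with the fingers clear of the block; point at its centre, 7 mm above its base; z up
- plain_tube_mid (a point): look-alike that stays: capped vial without a label, filled with dark grey-brown soil and with a darker cap, upright, 24 mm across and 70 mm tall; point at its centre, 35 mm above its base
- large_dish_mid (a point): look-alike that stays: the larger, 72 mm lidded petri dish with a paler, whitish filling, lying flat, 14 mm tall; point at its centre, 7 mm above its base. Beyond the work: a fixed microscope, 46 cm tall, stands left of the tray (x 0.50 to 0.84, y 0.23 to 0.45 m; pass in front of it, near the robot), and low clutter lies behind the tray
- pocket_jar (a point): Grey insert block 98 x 98 x 30 mm, its top 38 mm above the table, one of four fixed side by side, in any order, in a long wooden tray; it has the deep wide round well, 62 mm across and 20 mm deep, for the seed jar (floor 18 mm above the table); point at the centre of the pocket's floor; x across the tray, y along the tray, z up; pocket edges are bevelled 3 mm
- pocket_slides (a point): Grey insert block 98 x 98 x 30 mm, its top 38 mm above the table, one of four fixed side by side, in any order, in a long wooden tray; it has the oblong slot, 42 mm (x) by 88 mm (y) and 12 mm deep, for the slide pack (floor 26 mm above the table); point at the centre of the pocket's floor; x across the tray, y along the tray, z up; pocket edges are bevelled 3 mm
- pocket_vial (a point): Grey insert block 98 x 98 x 30 mm, its top 38 mm above the table, one of four fixed side by side, in any order, in a long wooden tray; it has the narrow round well, 36 mm across and 20 mm deep, for the vial (floor 18 mm above the table); point at the centre of the pocket's floor; x across the tray, y along the tray, z up; pocket edges are bevelled 3 mm. Tray 418 x 116 mm plus end handles, ends 32 mm high
- pocket_dish (a point): Grey insert block 98 x 98 x 30 mm, its top 38 mm above the table, one of four fixed side by side, in any order, in a long wooden tray; it has the broad shallow round recess, 78 mm across and 6 mm deep, for the small dish (floor 32 mm above the table); point at the centre of the pocket's floor; x across the tray, y along the tray, z up; pocket edges are bevelled 3 mm

How it is judged:
At the end, for the whole second after the job is handed in: Jar, labelled vial, slides and small dish each rest in their own pocket: centre within 10 mm (jar, vial) or 12 mm (slides, dish), base within 2.5 mm of its floor, tilt under 0.06 rad, still, released; the plain vial and large dish upright (0.1 rad), within 2 cm of where they stood (horizontal distance between seed_jar_mid and pocket_jar below 0.01 m and z of seed_jar_mid in the frame of pocket_jar between 0.031 and 0.0375 m and angle between each of seed_jar_mid, slide_pack_mid, vial_mid, small_dish_mid's own z axis and vertical below 0.06 rad and linear speed of each of seed_jar, slide_pack, vial, small_dish below 0.02 m/s and contact force between the fingers and seed_jar below 0.05 N and horizontal distance between slide_pack_mid and pocket_slides below 0.012 m and z of slide_pack_mid in the frame of pocket_slides between 0.01 and 0.0165 m and contact force between the fingers and slide_pack below 0.05 N and horizontal distance between vial_mid and pocket_vial below 0.01 m and z of vial_mid in the frame of pocket_vial between 0.027 and 0.0335 m and contact force between the fingers and vial below 0.05 N and horizontal distance between small_dish_mid and pocket_dish below 0.012 m and z of small_dish_mid in the frame of pocket_dish between 0.003 and 0.0095 m and contact force between the fingers and small_dish below 0.05 N and distance of each of plain_tube_mid, large_dish_mid from where it was at the start of the episode below 0.02 m and angle between each of plain_tube_mid, large_dish_mid's own z axis and vertical below 0.1 rad); the robot touches nothing.
It fails at once if one of the four things is dropped or thrown (faster than 0.8 m/s out of the fingers, a fall of over 3 cm) ((linear speed of seed_jar above 0.8 m/s and contact force between the fingers and seed_jar below 0.05 N) or (linear speed of slide_pack above 0.8 m/s and contact force between the fingers and slide_pack below 0.05 N) or (linear speed of vial above 0.8 m/s and contact force between the fingers and vial below 0.05 N) or (linear speed of small_dish above 0.8 m/s and contact force between the fingers and small_dish below 0.05 N)).
It fails at once if the plain tube is shifted by more than 2 cm or knocked over (distance of plain_tube_mid from where it was at the start of the episode above 0.02 m).
It fails at once if the large dish is shifted by more than 2 cm or knocked over (distance of large_dish_mid from where it was at the start of the episode above 0.02 m).
It also fails if it takes over 104 s, if anything falls off the work surface, if the arm or the gripper's body presses on something with over 40 N, if the wrist force passes 120 N, or if a joint passes its speed limit or range.

ROBOT

A 7-joint arm with a two-finger parallel gripper is mounted at the origin on a cart in front of the work surface, level with it; the furniture and walls round the work are solid. World frame = base frame: x ahead of the robot, y to its left, z up, the work surface at z = 0. Lengths are in m, angles in rad, forces in N, time in s.
With the tool pointing down it reaches from about 0.425 to 0.925 m from the base axis. Payload 6.8 kg.
Tool frame: the origin (TCP) lies midway between the tips of the shut fingers; the grasp point (between the pads) lies 19 mm behind it; z points along the fingers, y is the direction in which the jaws open and shut (so a half turn about z gives the same grasp; the last joint's range is limited). The gripper opens to 85 mm and grips with 20 to 120 N. Pads are 22 mm wide; open, the fingers measure 114 mm over their backs; the gripper's body (76 mm by 85 mm) begins 54 mm behind the grasp point. The pads swing forward as they close: fully open they stand 13 mm farther back than shut.
Start: joints at [1.175, 0.477, 0.022, 1.555, -0.011, 1.109, -0.083], TCP at [0.192, -0.647, 0.231] pointing down, gripper open.
Joint ranges: [-2.96, 2.96], [-0.34, 2.1], [-1.41, 1.46], [0.24, 2.44], [-1.37, 4.51], [0.17, 1.92], [-2.96, 2.96]. Speed limits (rad/s): [2.39, 2.39, 3.14, 3.14, 3.14, 3.14, 3.14].

INTERFACE

Orientations are given as a unit quaternion [w, x, y, z].
In Python, from station import readout, eyes, ticket gives the robot as it stands. The module is installed in compiled form; this text tells all that it offers.
- The arm moves only by the shell command python3 -m crank 'ROWS' [FORCE]. ROWS is JSON, a list of rows, each an object of numbers: "jaw": the opening in per cent of the stroke, from 0 (shut) to 100 (fully open); "x", "y", "z": the shift along the tool's x, y, z in mm; "ax", "ay", "az": the turn, a rotation vector about the tool's x, y, z in degrees. In form: [{"jaw": .., "x": .., "y": .., "z": .., "ax": .., "ay": .., "az": ..}, ...]. A call has 1 to 12 rows; each row shifts and turns the commanded pose from where the row before left it, along the tool's axes as they then stand; what a row does not reach is not made up. A row lasts 1/8 s, in which the tool goes at most 62.5 mm and 10.7 degrees, less where a joint would pass 70% of its speed; a pose out of reach is approached as far as the arm can. A call with a gripper value outside its range is refused whole. The fingers move at their own pace and stop on an object; FORCE is the grip in N (left out, the last holds). Time passes only in rows, so rows that do not move let the fingers close. It gives the time, the measured TCP pose, the force and the opening at its end, in the units of the state.
- readout.get_obs(): the state, without advancing time (a new reading comes with each control period).
- eyes.read_camera(name): name is "side" or "top" or "wrist"; returns (picture, depth): 400x640x3 uint8, red, green, blue; 400x640 float32, m along the optical axis (not along the pixel's ray), 0 where there is no reading.
- eyes.calibration(name): a dict with "fx", "fy", "cx", "cy" (pixels), "R" (3x3) and "t" (3): a world point X has camera coordinates R X + t. Camera axes: x right, y down, z forward; pixel columns grow to the right and rows downward; lengths in m; the calibration is good to about 2 mm. A picture is of the moment at which its call begins: read the wrist's pose just before it. calibration takes no time and is no camera call; for the wrist camera it gives the pose at the moment of the call.
- ticket.hand_in(): hands the job in, once; it reports no verdict.
The state is a dict: "t": time; "q": joint angles; "joint_vel": joint speeds; "joint_torque": joint torques, N m; "eef_pos": TCP position; "tool_rot": TCP orientation; "contact_force": force on the tool from outside, world axes, zero at the start; "torque": the same for the moment, N m; "gripper_width": opening from 0.0 (shut) to 1.0 (fully open).
Only numpy, scipy, OpenCV 4.12 (cv2) and the standard library are available. Lean on these libraries where they do the work, as an engineer would, in place of code of your own. Each camera call takes 0.05 s, during which the arm holds its last target. There are 200 camera calls.

## Working session

There is one attempt and no reset: what is moved stays moved. The work goes in short steps, Python scripts to look and compute and a shell command to move; the robot and the scene stay as the last step left them, time stands still between calls to the robot, and variables do not carry over. Pictures are saved under pics/ and viewed, about 12 in all and at most 16, crops included, and the job is handed in when it is done.

```bash
mkdir -p pics
cat > h.py <<'E'
from station import readout, eyes, ticket
import numpy as np, cv2
def snap(name,fn=None):
    c=eyes.calibration(name); p,d=eyes.read_camera(name)
    if fn: cv2.imwrite('pics/'+fn,p[:,:,::-1])
    return p,d,c
def ray(c,u,v,z):
    R=np.array(c['R']);t=np.array(c['t']);o=-R.T@t
    d=R.T@np.array([(u-c['cx'])/c['fx'],(v-c['cy'])/c['fy'],1])
    return o+d*(z-o[2])/d[2]
def cloud(d,c):
    v,u=np.indices(d.shape);P=np.stack([(u-c['cx'])/c['fx']*d,(v-c['cy'])/c['fy']*d,d],-1)
    return (P-np.array(c['t']))@np.array(c['R'])
def proj(c,X):
    p=np.array(c['R'])@np.array(X)+np.array(c['t']);return c['fx']*p[0]/p[2]+c['cx'],c['fy']*p[1]/p[2]+c['cy']
E
python3 - <<'E'
from h import *
for n in('top','side'):
    p,d,c=snap(n,n+'1.png'); np.savez(n+'1.npz',p=p,d=d); print(n,c['fx'],c['cx'],c['cy'],-np.array(c['R']).T@c['t'])
    print(np.array(c['R']).round(3).tolist(), (d>0).mean())
o=readout.get_obs();print(o)
E
```

```text
top 467.5485239104538 318.90321501794983 197.79663164422362 [ 0.43715854 -0.13672227  1.05420505]
[[0.01, -1.0, 0.0], [-0.995, -0.01, -0.102], [0.102, 0.001, -0.995]] 0.9960234375
side 484.90110037551904 324.006472233367 193.98919680104228 [0.12243676 0.70905052 0.79574198]
[[-0.899, -0.437, -0.006], [-0.268, 0.562, -0.783], [0.346, -0.702, -0.623]] 0.99591796875
{'t': 0.1, 'q': array([ 1.1749101 ,  0.47768387,  0.02228609,  1.5563361 , -0.01150952,
        1.10931069, -0.08309129]), 'joint_vel': array([-0.00113804, -0.00097487,  0.00042284, -0.00401463, -0.00035594,
       -0.00034899,  0.00193755]), 'joint_torque': array([ 4.23310907e-03, -5.97763646e+01,  1.61378704e+00, -2.81955260e+01,
        1.29280536e-02,  5.08016936e-03,  1.20390209e-05]), 'eef_pos': array([ 0.19146135, -0.6467244 ,  0.23045131]), 'tool_rot': array([-7.90445174e-04,  9.89659544e-01,  1.43434091e-01, -1.55681238e-04]), 'contact_force': array([ 0.95483324,  0.22725235, -0.57094388]), 'torque': array([-0.02330343, -0.00922165, -0.0093878 ]), 'gripper_width': 1.0000640566863879}
```

View pics/top1.png

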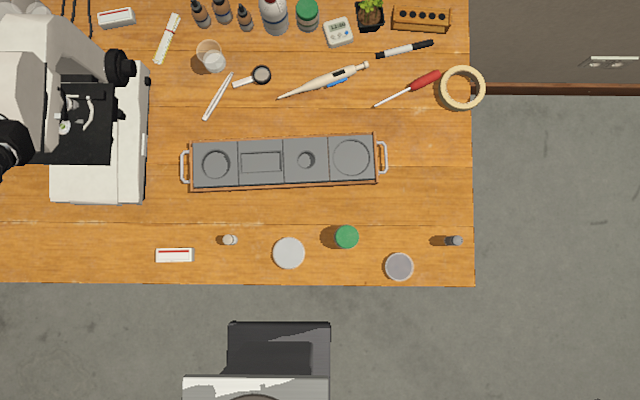

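View pics/side1.png

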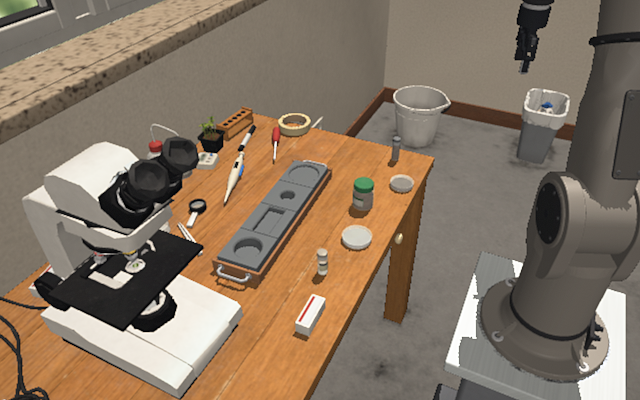

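Top view, left to right:
- **Tray pockets:** jar well at (215,164), slot at (262,162), narrow well at (306,160), dish recess at (351,157).
- **Objects:** slide pack (174,255), labelled vial (229,240), large pale dish (289,253), jar (347,237), small dish (399,267), plain tube (454,240).

The side view agrees with this order.

Run:
```python
from h import *
Z=np.load('top1.npz');d=Z['d'];c=eyes.calibration('top');P=cloud(d,c)
print('table z',np.median(P[215:225,200:450,2]))
obj={'slides':(174,255,.028),'vial':(229,240,.062),'large':(289,253,.014),'jar':(347,237,.07),'small':(399,267,.014),'tube':(454,240,.07)}
S=np.load('side1.npz');cs=eyes.calibration('side');Q=cloud(S['d'],cs)
for n,(u,v,h) in obj.items():
    g=ray(c,u,v,h)
    for nm,A in(('top',P),('side',Q)):
        m=(abs(A[...,0]-g[0])<.06)&(abs(A[...,1]-g[1])<.06)&(abs(A[...,2]-h)<.006)
        X=A[m]; 
        if len(X)<4: print(n,nm,len(X),g);continue
        (cx,cy),(w,l),a=cv2.minAreaRect((X[:,:2]*1000).astype(np.float32))
        print(n,nm,len(X),'rect',round(cx),round(cy),round(w),round(l),round(a,1),'mean',(X.mean(0)*1000).round(1))
# tray: block tops z~.038
for nm,A in(('top',P),('side',Q)):
    m=(abs(A[...,2]-.038)<.004)&(A[...,0]>.45)&(A[...,0]<.65)&(A[...,1]>-.35)&(A[...,1]<.2)
    n,l,st,ce=cv2.connectedComponentsWithStats(m.astype(np.uint8));k=1+st[1:,4].argmax();X=A[l==k]
    r=cv2.minAreaRect((X[:,:2]*1000).astype(np.float32));print(nm,'tray',r,cv2.boxPoints(r).round().tolist(),X[:,2].mean())
    for lo,hi,w in((.014,.023,'deep'),(.023,.0295,'slot'),(.0295,.0345,'dish')):
        m=((A[...,2]>lo)&(A[...,2]<hi)&(A[...,0]>.45)&(A[...,0]<.65)&(A[...,1]>-.27)&(A[...,1]<.15)).astype(np.uint8)
        n,l,st,ce=cv2.connectedComponentsWithStats(m)
        for k in range(1,n):
            if st[k,4]>60: print(nm,w,st[k,4],(A[l==k].mean(0)*1000).round(1))
import math
o=readout.get_obs();print(o['eef_pos'])
```

```text
table z -0.0005502570541156262
slides top 500 rect 415 181 28 79 0.6 mean [415.  181.1  27.6]
slides side 545 rect 413 182 31 79 2.6 mean [412.5 184.3  28.2]
vial top 90 rect 449 58 21 21 45.4 mean [449.6  57.7  60.5]
vial side 75 rect 448 57 19 23 25.7 mean [447.1  59.5  61.1]
large top 824 rect 422 -69 68 71 0.5 mean [421.8 -68.6  13.6]
large side 558 rect 420 -68 72 72 69.3 mean [419.5 -65.7  14.2]
jar top 445 rect 458 -195 46 49 0.5 mean [ 457.9 -194.3   69.9]
jar side 227 rect 456 -193 49 48 46.6 mean [ 455.3 -190.6   70. ]
small top 660 rect 394 -313 62 61 45.0 mean [ 394.3 -313.1   13.5]
small side 302 rect 391 -312 61 67 19.9 mean [ 392.  -310.5   14.1]
tube top 90 rect 453 -426 19 22 0.5 mean [ 452.6 -426.    69.1]
tube side 36 rect 452 -426 17 20 32.8 mean [ 450.8 -423.8   69.5]
top tray ((613.2748413085938, -54.64649963378906), (85.38914489746094, 399.8586730957031), 1.8861554861068726) [[564.0, 144.0], [577.0, -256.0], [663.0, -253.0], [649.0, 147.0]] 0.03736551602234642
top deep 543 [617.6  97.5  17.7]
top deep 177 [ 629.7 -104.3   17.6]
top slot 641 [622.5  -3.9  25.6]
top slot 569 [570.1 -54.5  25.5]
top dish 606 [ 625.7 -205.9   31.8]
top dish 77 [ 615.8 -260.5   31.6]
side tray ((606.2631225585938, -55.259521484375), (87.76905059814453, 404.8239440917969), 0.08575387299060822) [[562.0, 147.0], [563.0, -258.0], [650.0, -258.0], [650.0, 147.0]] 0.037789351563008916
side deep 221 [563.7 -24.2  18.5]
side deep 318 [620.7  86.3  18.4]
side slot 530 [568.1 -31.6  25.9]
side slot 364 [624.1 -10.   26.2]
side dish 252 [ 626.3 -208.9   32. ]
side dish 108 [578.  136.2  32. ]
[ 0.19146135 -0.6467244   0.23045131]
```

Run:
```python
from h import *
for nm in('top','side'):
    d=np.load(nm+'1.npz')['d'];c=eyes.calibration(nm);A=cloud(d,c)
    m=((abs(A[...,2]-.038)<.0035)&(A[...,0]>.45)&(A[...,0]<.70)&(A[...,1]>-.30)&(A[...,1]<.2)).astype(np.uint8)
    n,l,st,ce=cv2.connectedComponentsWithStats(m);k=1+st[1:,4].argmax();m=(l==k).astype(np.uint8)
    X=A[l==k];r=cv2.minAreaRect((X[:,:2]*1000).astype(np.float32));print(nm,r)
    cs,h=cv2.findContours(m,cv2.RETR_CCOMP,cv2.CHAIN_APPROX_NONE)
    for q,hh in zip(cs,h[0]):
        if hh[3]>=0 and cv2.contourArea(q)>100:
            W=np.array([ray(c,u,v,.038)[:2]*1000 for u,v in q[:,0]],np.float32)
            print('hole',[np.round(x,1) for x in cv2.minAreaRect(W)], np.round(cv2.fitEllipse(W)[0],1))
```

```text
top ((624.4808959960938, -54.43296813964844), (98.95814514160156, 398.6167907714844), 3.372084617614746)
hole [array([ 626.4, -104.4]), array([42.5, 40.9]), np.float64(64.6)] [ 626.8 -103.8]
hole [array([621.3,  -5.1]), array([52.7, 95.6]), np.float64(4.2)] [621.1  -5.7]
hole [array([614.5,  94.3]), array([65. , 68.2]), np.float64(46.5)] [614.9  94.6]
hole [array([ 633.4, -203.4]), array([82.5, 82.4]), np.float64(34.7)] [ 632.7 -204.5]
side ((623.2813720703125, -55.35307312011719), (101.29176330566406, 403.664306640625), 3.6661250591278076)
hole [array([612.4,  96.6]), array([65.2, 63.6]), np.float64(84.3)] [612.4  96.9]
hole [array([618.5,  -3.5]), array([ 50.9, 100. ]), np.float64(6.5)] [618.6  -2.9]
hole [array([ 625.3, -103.1]), array([41.4, 39.6]), np.float64(87.0)] [ 624.5 -102.1]
hole [array([ 630.7, -202.1]), array([78.6, 81.5]), np.float64(59.6)] [ 630.7 -201.8]
```

Tray yaw is about 3.5°. Averaging the two views gives these pocket centres in mm: jar (613.6, 95.6), slides (620, -4.5), vial (625.7, -103.3), dish (631.8, -203). I'll square up the tool and go to a hover above the jar.

```bash
python3 -m crank '[{"jaw":100,"az":8.25},{"jaw":100,"az":8.25},{"jaw":100,"x":29.5,"y":-50},{"jaw":100,"x":29.5,"y":-50},{"jaw":100,"x":29.5,"y":-50},{"jaw":100,"x":29.5,"y":-50},{"jaw":100,"x":29.5,"y":-50},{"jaw":100,"x":29.5,"y":-50},{"jaw":100,"x":29.5,"y":-50},{"jaw":100,"x":29.5,"y":-50},{"jaw":100,"x":29.5,"y":-50},{"jaw":100}]' 40
python3 - <<'E'
from h import *
o=readout.get_obs();print(o['t'],o['eef_pos'],o['tool_rot'],o['contact_force'])
p,d,c=snap('wrist','w1.png');np.savez('w1.npz',p=p,d=d);print(-np.array(c['R']).T@c['t'],np.array(c['R']).round(3).tolist(),c['fx'])
E
```

```text
0.1 [ 0.19146135 -0.6467244   0.23045131] [-7.90445174e-04  9.89659544e-01  1.43434091e-01 -1.55681238e-04] [ 0.95483324  0.22725235 -0.57094388]
[ 0.26595719 -0.62552457  0.37251332] [[0.284, -0.959, -0.003], [-0.913, -0.272, 0.304], [-0.292, -0.084, -0.953]] 350.6483332991455schema error: expected keys jaw, x, y, z, ax, ay, az
```

View pics/w1.png

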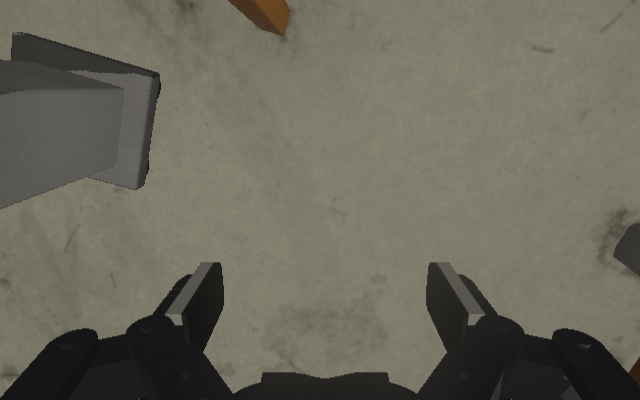

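The move was refused because every key must be present, so the picture only shows the floor under the start pose, with the open fingers at the bottom.

```bash
python3 -m crank '[{"jaw":100,"x":0,"y":0,"z":0,"ax":0,"ay":0,"az":8.25},{"jaw":100,"x":0,"y":0,"z":0,"ax":0,"ay":0,"az":8.25},{"jaw":100,"x":29.5,"y":-50,"z":0,"ax":0,"ay":0,"az":0},{"jaw":100,"x":29.5,"y":-50,"z":0,"ax":0,"ay":0,"az":0},{"jaw":100,"x":29.5,"y":-50,"z":0,"ax":0,"ay":0,"az":0},{"jaw":100,"x":29.5,"y":-50,"z":0,"ax":0,"ay":0,"az":0},{"jaw":100,"x":29.5,"y":-50,"z":0,"ax":0,"ay":0,"az":0},{"jaw":100,"x":29.5,"y":-50,"z":0,"ax":0,"ay":0,"az":0},{"jaw":100,"x":29.5,"y":-50,"z":0,"ax":0,"ay":0,"az":0},{"jaw":100,"x":29.5,"y":-50,"z":0,"ax":0,"ay":0,"az":0},{"jaw":100,"x":29.5,"y":-50,"z":0,"ax":0,"ay":0,"az":0},{"jaw":100,"x":0,"y":0,"z":0,"ax":0,"ay":0,"az":0}]' 40
cat >> h.py <<'E'
def st():
    o=readout.get_obs();w,x,y,z=o['tool_rot'];from scipy.spatial.transform import Rotation as T
    M=T.from_quat([x,y,z,w]).as_matrix()
    print('t',round(o['t'],2),'pos',(o['eef_pos']*1000).round(1),'toolx yaw',round(np.degrees(np.arctan2(M[1,0],M[0,0])),2),'tilt',M[:2,2].round(4),'F',o['contact_force'].round(1),'w',round(o['gripper_width'],3));return o,M
def to(X,yaw=None):
    "shift in tool axes (mm) to world mm point"
    o,M=st();print('shift to',X,':',(M.T@(np.array(X)-o['eef_pos']*1000)).round(1))
E
python3 - <<'E'
from h import *
to([457,-193,231])
p,d,c=snap('wrist','w2.png');np.savez('w2.npz',p=p,d=d,c=c)
E
```

```text
t: 1.65
eef_pos: [0.4595, -0.1924, 0.2314]
tool_rot: [-0.001, 1.0, 0.004, 0.001]
contact_force: [-0.3, -0.9, 0.9]
gripper_width: 0.998
t 1.65 pos [ 459.5 -192.4  231.4] toolx yaw 0.5 tilt [0.0011 0.0016] F [-0.3 -0.9  0.9] w 0.998
shift to [457, -193, 231] : [-2.5  0.6  0.4]
```

View pics/w2.png

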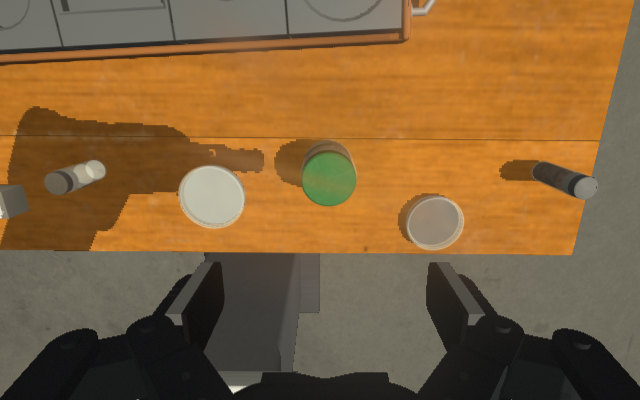

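The wrist view shows the jar lid at (329,178), the large dish at (211,196), the small dish at (434,222), the labelled vial at left (75,178) and the plain tube at right (565,180). Next I'll measure these from this view.

```bash
cat >> h.py <<'E'
def meas(A,g,h,tol=.004,r=.06):
    m=(abs(A[...,0]-g[0])<r)&(abs(A[...,1]-g[1])<r)&(abs(A[...,2]-h)<tol)
    X=A[m]
    if len(X)<5: print('few',len(X));return
    (cx,cy),(w,l),a=cv2.minAreaRect((X[:,:2]*1000).astype(np.float32))
    print(len(X),'rect',np.round([cx,cy,w,l,a],1),'mean',(X.mean(0)*1000).round(1))
E
python3 - <<'E'
from h import *
Z=np.load('w2.npz',allow_pickle=True);c=Z['c'].item();A=cloud(Z['d'],c);print('table',A[145:150,400:500,2].mean())
for g,h in(((.457,-.194),.07),((.421,-.068),.014),((.393,-.313),.014),((.449,.058),.062)): meas(A,g,h,.005)
for u,v in((216,264),(432,264),(215,262),(210,263)): print((A[v,u]*1000).round(1))
E
```

```text
table 6.709812972512474e-05
2367 rect [ 457.7 -195.3   49.5   49.5   42.5] mean [ 458.5 -195.3   69.8]
3345 rect [421.4 -69.8  70.9  71.3  59.1] mean [422.8 -70.3  13.7]
2481 rect [ 393.8 -313.9   63.3   63.    21.5] mean [ 394.9 -313.5   13.5]
487 rect [449.3  56.4  21.4  22.5  25.9] mean [449.6  55.6  60.8]
[ 470.1 -150.2  250.4]
[ 469.7 -235.8  247.9]
[ 469.9 -149.2  248.4]
[ 469.6 -147.3  248.7]
```

```bash
python3 -m crank '[{"jaw":100,"x":-1.5,"y":3,"z":47,"ax":0,"ay":0,"az":0.5},{"jaw":100,"x":0,"y":0,"z":50,"ax":0,"ay":0,"az":0},{"jaw":100,"x":0,"y":0,"z":50,"ax":0,"ay":0,"az":0},{"jaw":100,"x":0,"y":0,"z":40,"ax":0,"ay":0,"az":0},{"jaw":100,"x":0,"y":0,"z":20,"ax":0,"ay":0,"az":0},{"jaw":100,"x":0,"y":0,"z":0,"ax":0,"ay":0,"az":0},{"jaw":40,"x":0,"y":0,"z":0,"ax":0,"ay":0,"az":0},{"jaw":40,"x":0,"y":0,"z":0,"ax":0,"ay":0,"az":0},{"jaw":40,"x":0,"y":0,"z":0,"ax":0,"ay":0,"az":0},{"jaw":40,"x":0,"y":0,"z":0,"ax":0,"ay":0,"az":0},{"jaw":40,"x":0,"y":0,"z":0,"ax":0,"ay":0,"az":0}]' 40
python3 - <<'E'
from h import *
st();p,d,c=snap('wrist','w3.png')
E
```

```text
t: 3.08
eef_pos: [0.4565, -0.2008, 0.0257]
tool_rot: [0.0, 1.0, -0.005, 0.001]
contact_force: [-1.1, 0.2, 5.2]
gripper_width: 0.612
t 3.08 pos [ 456.5 -200.8   25.7] toolx yaw -0.53 tilt [ 0.0021 -0.0009] F [-1.1  0.2  5.2] w 0.612
```

View pics/w3.png

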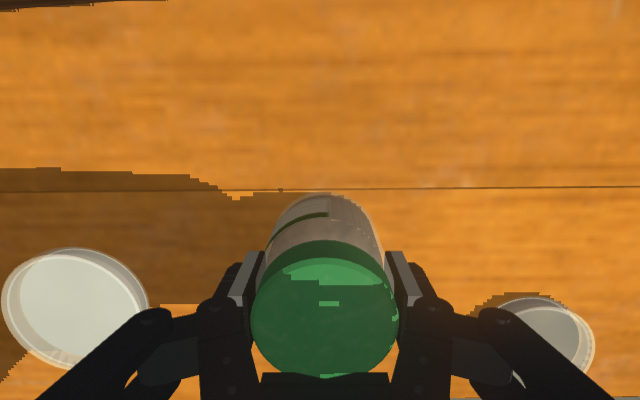

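Jar gripped at 52 mm. The measured pose lags the command by a settling row, so I'll let it settle before measuring from now on. Lifting and carrying to the jar well.

```bash
python3 -m crank '[{"jaw":40,"x":0,"y":0,"z":-20,"ax":0,"ay":0,"az":-0.5},{"jaw":40,"x":0,"y":0,"z":-40,"ax":0,"ay":0,"az":0},{"jaw":40,"x":0,"y":0,"z":-40,"ax":0,"ay":0,"az":0},{"jaw":40,"x":22.2,"y":-42.4,"z":0,"ax":0,"ay":0,"az":0},{"jaw":40,"x":22.2,"y":-42.4,"z":0,"ax":0,"ay":0,"az":0},{"jaw":40,"x":22.2,"y":-42.4,"z":0,"ax":0,"ay":0,"az":0},{"jaw":40,"x":22.2,"y":-42.4,"z":0,"ax":0,"ay":0,"az":0},{"jaw":40,"x":22.2,"y":-42.4,"z":0,"ax":0,"ay":0,"az":0},{"jaw":40,"x":22.2,"y":-42.4,"z":0,"ax":0,"ay":0,"az":0},{"jaw":40,"x":22.2,"y":-42.4,"z":0,"ax":0,"ay":0,"az":0},{"jaw":40,"x":0,"y":0,"z":0,"ax":0,"ay":0,"az":0},{"jaw":40,"x":0,"y":0,"z":0,"ax":0,"ay":0,"az":0}]' 40
cat >> h.py <<'E'
def pockets(A,c):
    m=((abs(A[...,2]-.038)<.0035)&(A[...,0]>.5)&(A[...,0]<.72)&(A[...,1]>-.30)&(A[...,1]<.2)).astype(np.uint8)
    cs,h=cv2.findContours(m,cv2.RETR_CCOMP,cv2.CHAIN_APPROX_NONE)
    for q,hh in zip(cs,h[0]):
        if hh[3]>=0 and cv2.contourArea(q)>300:
            W=np.array([ray(c,u,v,.038)[:2]*1000 for u,v in q[:,0]],np.float32)
            print('hole',[np.round(x,1) for x in cv2.minAreaRect(W)], np.round(cv2.fitEllipse(W)[0],1))
E
python3 - <<'E'
from h import *
o,M=st();p,d,c=snap('wrist','w4.png');A=cloud(d,c);np.savez('w4.npz',p=p,d=d,c=c)
meas(A,o['eef_pos'],o['eef_pos'][2]+.045,.008); pockets(A,c)
p,d,c=snap('side','s4.png');A=cloud(d,c);meas(A,o['eef_pos'],o['eef_pos'][2]+.045,.008)
E
```

```text
t: 4.62
eef_pos: [0.6109, 0.0957, 0.1245]
tool_rot: [0.0, 1.0, -0.0, -0.0]
contact_force: [-0.3, -0.3, -1.0]
gripper_width: 0.611
t 4.62 pos [610.9  95.7 124.5] toolx yaw -0.02 tilt [-0.0001 -0.0009] F [-0.3 -0.3 -1. ] w 0.611
19024 rect [614.6  97.2 112.   47.4  75.1] mean [617.1  95.3 168.9]
hole [array([622.1,  -4.8]), array([45.1, 89.7]), np.float64(3.5)] [622.2  -4.3]
319 rect [608.8  96.6  46.  112.6  10.5] mean [601.9  94.5 169.4]
```

View pics/w4.png

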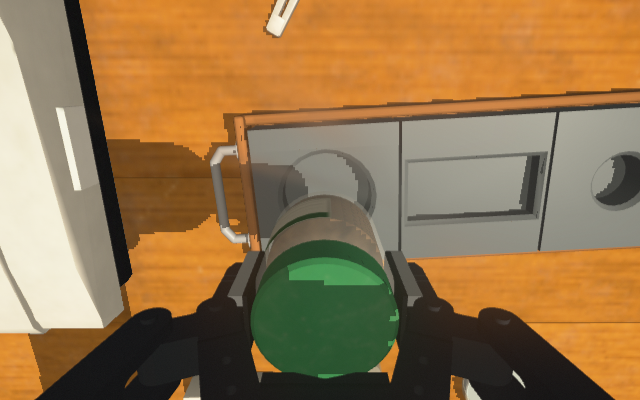

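The jar is held upright (lid centre near (325,303)). The slot measures cleanly at (622.1,-4.8), yaw 3.5°. I'll find the lid centre by colour.

Run:
```python
from h import *
Z=np.load('w4.npz',allow_pickle=True);c=Z['c'].item();p=Z['p'].astype(int);A=cloud(Z['d'],c)
m=(p[...,1]>p[...,0]+20)&(p[...,1]>p[...,2]+10)&(abs(A[...,2]-.169)<.004)
X=(A[m][:,:2]*1000).astype(np.float32);print(len(X),cv2.minEnclosingCircle(X),cv2.minAreaRect(X),A[m][:,2].mean())
st()
# well rim points: left/right/back edges by depth below top inside expected circle
m=(A[...,2]<.034)&(abs(A[...,0]-.6155)<.045)&(abs(A[...,1]-.095)<.045)&(A[...,2]>0.01);X=A[m]
print(X.min(0),X.max(0))
```

```text
14493 ((612.6292114257812, 95.13436126708984), 25.414783477783203) ((614.2117309570312, 95.01969146728516), (49.590538024902344, 47.2695198059082), 84.22332763671875) 0.16858240684035564
t 4.72 pos [610.8  94.5 124.5] toolx yaw -0.12 tilt [-0.0002 -0.0012] F [-0.6 -0.9 -1.3] w 0.612
[0.60272022 0.06213819 0.01509179] [0.64620852 0.12493174 0.03397144]
```

```bash
python3 -m crank '[{"jaw":40,"x":2.2,"y":0.8,"z":20,"ax":0,"ay":0,"az":0},{"jaw":40,"x":0,"y":0,"z":30,"ax":0,"ay":0,"az":0},{"jaw":40,"x":0,"y":0,"z":15,"ax":0,"ay":0,"az":0},{"jaw":40,"x":0,"y":0,"z":8,"ax":0,"ay":0,"az":0},{"jaw":40,"x":0,"y":0,"z":5,"ax":0,"ay":0,"az":0},{"jaw":40,"x":0,"y":0,"z":2,"ax":0,"ay":0,"az":0},{"jaw":40,"x":0,"y":0,"z":0,"ax":0,"ay":0,"az":0},{"jaw":40,"x":0,"y":0,"z":0,"ax":0,"ay":0,"az":0}]' 40
```

```text
t: 5.72
eef_pos: [0.6137, 0.0958, 0.0449]
tool_rot: [-0.0, 1.0, -0.0, 0.0]
contact_force: [0.4, 0.4, -1.7]
gripper_width: 0.615
```

```bash
python3 -m crank '[{"jaw":40,"x":0,"y":0,"z":1.5,"ax":0,"ay":0,"az":0},{"jaw":40,"x":0,"y":0,"z":0,"ax":0,"ay":0,"az":0},{"jaw":68,"x":0,"y":0,"z":0,"ax":0,"ay":0,"az":0},{"jaw":90,"x":0,"y":0,"z":0,"ax":0,"ay":0,"az":0},{"jaw":90,"x":0,"y":0,"z":0,"ax":0,"ay":0,"az":0},{"jaw":90,"x":0,"y":0,"z":-20,"ax":0,"ay":0,"az":0},{"jaw":90,"x":0,"y":0,"z":-40,"ax":0,"ay":0,"az":0},{"jaw":90,"x":0,"y":0,"z":-50,"ax":0,"ay":0,"az":0},{"jaw":90,"x":0,"y":0,"z":0,"ax":0,"ay":0,"az":0},{"jaw":90,"x":0,"y":0,"z":0,"ax":0,"ay":0,"az":0}]' 40
python3 - <<'E'
from h import *
o,M=st();p,d,c=snap('wrist','w5.png');A=cloud(d,c);np.savez('w5.npz',p=p,d=d,c=c)
p=p.astype(int);m=(p[...,1]>p[...,0]+20)&(p[...,1]>p[...,2]+10)&(A[...,2]>.08)&(A[...,2]<.1)&(abs(A[...,1]-.095)<.06)
X=(A[m][:,:2]*1000).astype(np.float32);print(len(X),cv2.minEnclosingCircle(X),cv2.minAreaRect(X),A[m][:,2].mean(),A[m][:,2].std())
pockets(A,c)
E
```

```text
t: 6.98
eef_pos: [0.6133, 0.0956, 0.1536]
tool_rot: [-0.0, 1.0, -0.0, 0.0]
contact_force: [-0.5, -0.1, -0.1]
gripper_width: 0.9
t 6.97 pos [613.3  95.6 153.6] toolx yaw -0.02 tilt [0.0009 0.    ] F [-0.5 -0.1 -0.1] w 0.9
4580 ((615.0899658203125, 95.52558898925781), 25.291067123413086) ((615.29052734375, 94.77450561523438), (49.68157196044922, 48.43557357788086), 26.297351837158203) 0.08788260843023 0.0008417455503989679
hole [array([ 627.5, -103.3]), array([38.1, 37.1]), np.float64(54.0)] [ 627.9 -103. ]
hole [array([622.2,  -4.6]), array([45.9, 89.6]), np.float64(3.4)] [622.   -4.4]
```

View pics/w5.png

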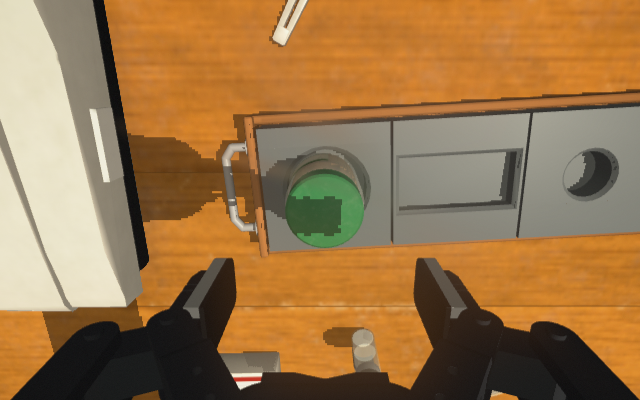

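Jar seated: lid top 87.9 mm (expected 88) at (615,95). The vial's well measures (627.5,-103.3). Next is the labelled vial.

```bash
python3 -m crank '[{"jaw":65,"x":-54.6,"y":13,"z":0,"ax":0,"ay":0,"az":0},{"jaw":65,"x":-54.6,"y":13,"z":0,"ax":0,"ay":0,"az":0},{"jaw":65,"x":-54.6,"y":13,"z":0,"ax":0,"ay":0,"az":0},{"jaw":65,"x":0,"y":0,"z":0,"ax":0,"ay":0,"az":0},{"jaw":65,"x":0,"y":0,"z":0,"ax":0,"ay":0,"az":0},{"jaw":65,"x":0,"y":0,"z":0,"ax":0,"ay":0,"az":0}]' 40
python3 - <<'E'
from h import *
o,M=st();p,d,c=snap('wrist','w6.png');A=cloud(d,c);np.savez('w6.npz',p=p,d=d,c=c)
meas(A,(.449,.057),.062,.004,.03);meas(A,(.415,.182),.028,.003)
to([449.5,56.4,25.5])
E
```

```text
t: 7.78
eef_pos: [0.4508, 0.0572, 0.1527]
tool_rot: [-0.0, 1.0, -0.0, 0.0]
contact_force: [0.1, -0.9, 0.5]
gripper_width: 0.645
t 7.78 pos [450.8  57.2 152.7] toolx yaw -0.0 tilt [0.0004 0.0005] F [ 0.1 -0.9  0.5] w 0.645
721 rect [449.5  57.2  21.4  21.3   0. ] mean [449.7  57.2  60.8]
3228 rect [415.3 180.5  30.8  78.4   1.5] mean [415.8 179.8  27.8]
t 7.83 pos [450.6  57.1 152.7] toolx yaw -0.0 tilt [0.0003 0.0005] F [ 0.2  0.2 -0.2] w 0.648
shift to [449.5, 56.4, 25.5] : [ -1.2   0.8 127.2]
```

```bash
python3 -m crank '[{"jaw":65,"x":-1,"y":0,"z":30,"ax":0,"ay":0,"az":0},{"jaw":65,"x":0,"y":0,"z":45,"ax":0,"ay":0,"az":0},{"jaw":65,"x":0,"y":0,"z":37,"ax":0,"ay":0,"az":0},{"jaw":65,"x":0,"y":0,"z":15,"ax":0,"ay":0,"az":0},{"jaw":65,"x":0,"y":0,"z":0,"ax":0,"ay":0,"az":0},{"jaw":40,"x":0,"y":0,"z":0,"ax":0,"ay":0,"az":0},{"jaw":10,"x":0,"y":0,"z":0,"ax":0,"ay":0,"az":0},{"jaw":10,"x":0,"y":0,"z":0,"ax":0,"ay":0,"az":0},{"jaw":10,"x":0,"y":0,"z":0,"ax":0,"ay":0,"az":0},{"jaw":10,"x":0,"y":0,"z":0,"ax":0,"ay":0,"az":0},{"jaw":10,"x":0,"y":0,"z":0,"ax":0,"ay":0,"az":0}]' 40
```

```text
t: 9.2
eef_pos: [0.4497, 0.0569, 0.027]
tool_rot: [-0.0, 1.0, -0.0, 0.001]
contact_force: [-0.4, -0.3, 8.2]
gripper_width: 0.262
```

```bash
python3 -m crank '[{"jaw":10,"x":0,"y":0,"z":-20,"ax":0,"ay":0,"az":0},{"jaw":10,"x":0,"y":0,"z":-35,"ax":0,"ay":0,"az":0},{"jaw":10,"x":0,"y":0,"z":-35,"ax":0,"ay":0,"az":0},{"jaw":10,"x":35.6,"y":32,"z":0,"ax":0,"ay":0,"az":0},{"jaw":10,"x":35.6,"y":32,"z":0,"ax":0,"ay":0,"az":0},{"jaw":10,"x":35.6,"y":32,"z":0,"ax":0,"ay":0,"az":0},{"jaw":10,"x":35.6,"y":32,"z":0,"ax":0,"ay":0,"az":0},{"jaw":10,"x":35.6,"y":32,"z":0,"ax":0,"ay":0,"az":0},{"jaw":10,"x":0,"y":0,"z":0,"ax":0,"ay":0,"az":0},{"jaw":10,"x":0,"y":0,"z":0,"ax":0,"ay":0,"az":0},{"jaw":10,"x":0,"y":0,"z":0,"ax":0,"ay":0,"az":0}]' 40
python3 - <<'E'
from h import *
o,M=st();p,d,c=snap('wrist','w7.png');A=cloud(d,c);np.savez('w7.npz',p=p,d=d,c=c)
e=o['eef_pos'];m=(abs(A[...,0]-e[0])<.02)&(abs(A[...,1]-e[1])<.011)&(A[...,2]>e[2]+.028)&(A[...,2]<e[2]+.04);X=A[m]
print(len(X),X.mean(0),X[:,2].max());print(cv2.minAreaRect((X[:,:2]*1000).astype(np.float32)));pockets(A,c)
E
```

```text
t: 10.58
eef_pos: [0.6257, -0.1019, 0.1159]
tool_rot: [-0.0, 1.0, 0.001, -0.0]
contact_force: [-0.1, -0.4, -0.7]
gripper_width: 0.266
t 10.57 pos [ 625.7 -101.9  115.9] toolx yaw 0.09 tilt [-0.0007  0.0006] F [-0.1 -0.4 -0.7] w 0.266
2974 [ 0.62706649 -0.1017972   0.14928773] 0.15401713619457338
((625.73681640625, -101.94209289550781), (23.433259963989258, 21.982303619384766), 0.01148382481187582)
hole [array([622.2,  -7.3]), array([44.2, 90. ]), np.float64(3.3)] [622.4  -7.8]
hole [array([ 633.9, -204.2]), array([78.5, 78.5]), np.float64(80.0)] [ 633.9 -204.1]
```

View pics/w7.png

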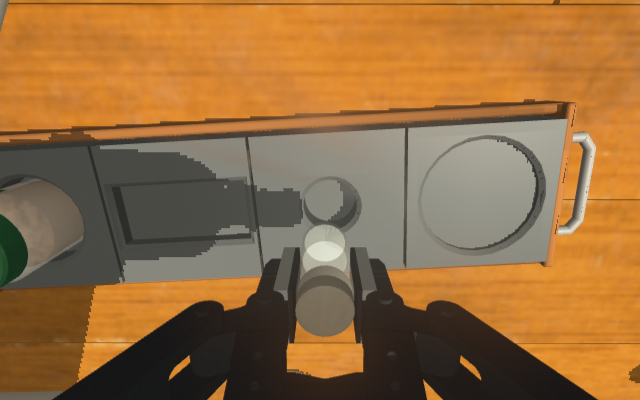

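```bash
python3 -m crank '[{"jaw":10,"x":1.8,"y":1.8,"z":20,"ax":0,"ay":0,"az":0},{"jaw":10,"x":0,"y":0,"z":25,"ax":0,"ay":0,"az":0},{"jaw":10,"x":0,"y":0,"z":13,"ax":0,"ay":0,"az":0},{"jaw":10,"x":0,"y":0,"z":7,"ax":0,"ay":0,"az":0},{"jaw":10,"x":0,"y":0,"z":4,"ax":0,"ay":0,"az":0},{"jaw":10,"x":0,"y":0,"z":2,"ax":0,"ay":0,"az":0},{"jaw":10,"x":0,"y":0,"z":0,"ax":0,"ay":0,"az":0},{"jaw":10,"x":0,"y":0,"z":0,"ax":0,"ay":0,"az":0}]' 40
```

```text
t: 11.62
eef_pos: [0.6286, -0.1052, 0.0452]
tool_rot: [0.0, 1.0, -0.0, 0.0]
contact_force: [-0.1, -0.7, -0.4]
gripper_width: 0.261
```

```bash
python3 -m crank '[{"jaw":10,"x":0,"y":-1,"z":1,"ax":0,"ay":0,"az":0},{"jaw":10,"x":0,"y":0,"z":0,"ax":0,"ay":0,"az":0},{"jaw":32,"x":0,"y":0,"z":0,"ax":0,"ay":0,"az":0},{"jaw":55,"x":0,"y":0,"z":0,"ax":0,"ay":0,"az":0},{"jaw":55,"x":0,"y":0,"z":0,"ax":0,"ay":0,"az":0},{"jaw":55,"x":0,"y":0,"z":-20,"ax":0,"ay":0,"az":0},{"jaw":55,"x":0,"y":0,"z":-40,"ax":0,"ay":0,"az":0},{"jaw":100,"x":0,"y":0,"z":-50,"ax":0,"ay":0,"az":0},{"jaw":100,"x":0,"y":0,"z":0,"ax":0,"ay":0,"az":0},{"jaw":100,"x":0,"y":0,"z":0,"ax":0,"ay":0,"az":0}]' 40
python3 - <<'E'
from h import *
o,M=st();p,d,c=snap('wrist','w8.png');A=cloud(d,c);np.savez('w8.npz',p=p,d=d,c=c)
meas(A,(.6278,-.104),.080,.004,.03);pockets(A,c);meas(A,(.394,-.3135),.014,.003);to([394,-313.7,154])
E
```

```text
t: 12.88
eef_pos: [0.6282, -0.1042, 0.1546]
tool_rot: [0.0, 1.0, -0.0, 0.0]
contact_force: [-1.1, -0.7, -0.2]
gripper_width: 1.003
t 12.88 pos [ 628.2 -104.2  154.6] toolx yaw -0.01 tilt [ 0.0008 -0.0002] F [-1.1 -0.7 -0.2] w 1.003
827 rect [ 628.4 -105.3   21.3   21.8   71.7] mean [ 628.8 -105.3   78.8]
hole [array([622.1,  -6.8]), array([45.2, 90.4]), np.float64(2.6)] [622.1  -7.2]
hole [array([ 624.5, -104. ]), array([37.6, 45.7]), np.float64(67.3)] [ 624.6 -105.7]
hole [array([ 634. , -204.1]), array([79. , 78.8]), np.float64(58.8)] [ 633.8 -204.2]
few 1
t 12.93 pos [ 627.7 -104.1  153.5] toolx yaw -0.01 tilt [-0.001 -0.   ] F [-0.   0.  -0.7] w 0.997
shift to [394, -313.7, 154] : [-2.336e+02  2.096e+02 -2.000e-01]
```

Vial seated (cap top 78.8 mm, the same 1.2 mm bias it showed on the table). Next is the small dish.

```bash
python3 -m crank '[{"jaw":100,"x":-39,"y":35,"z":0,"ax":0,"ay":0,"az":0},{"jaw":100,"x":-39,"y":35,"z":0,"ax":0,"ay":0,"az":0},{"jaw":100,"x":-39,"y":35,"z":0,"ax":0,"ay":0,"az":0},{"jaw":100,"x":-39,"y":35,"z":0,"ax":0,"ay":0,"az":0},{"jaw":100,"x":-39,"y":35,"z":0,"ax":0,"ay":0,"az":0},{"jaw":100,"x":-39,"y":35,"z":0,"ax":0,"ay":0,"az":0},{"jaw":100,"x":0,"y":0,"z":30,"ax":0,"ay":0,"az":0},{"jaw":100,"x":0,"y":0,"z":30,"ax":0,"ay":0,"az":0},{"jaw":100,"x":0,"y":0,"z":0,"ax":0,"ay":0,"az":0},{"jaw":100,"x":0,"y":0,"z":0,"ax":0,"ay":0,"az":0}]' 40
python3 - <<'E'
from h import *
o,M=st();p,d,c=snap('wrist','w9.png');A=cloud(d,c);np.savez('w9.npz',p=p,d=d,c=c)
meas(A,(.394,-.3135),.014,.003,.04)
m=(abs(A[...,2]-.106)<.02)&(d>0);X=A[m];
for s in(1,-1):
    Y=X[(X[:,1]-o['eef_pos'][1])*s>.0];print('finger lowest',Y[Y[:,2].argsort()[:5]].round(4).tolist())
E
```

```text
t: 14.18
eef_pos: [0.3945, -0.314, 0.0941]
tool_rot: [-0.0, 1.0, 0.0, -0.0]
contact_force: [0.4, -0.5, 0.2]
gripper_width: 1.004
t 14.18 pos [ 394.5 -314.    94.1] toolx yaw 0.01 tilt [-0.0002  0.0003] F [ 0.4 -0.5  0.2] w 1.004
6594 rect [ 393.7 -314.2   63.4   63.     1.7] mean [ 394.8 -314.4   13.7]
finger lowest [[0.3908, -0.2714, 0.1061], [0.3953, -0.2715, 0.1065], [0.3958, -0.2716, 0.1065], [0.3967, -0.2716, 0.1065], [0.3963, -0.2716, 0.1066]]
finger lowest [[0.3916, -0.3575, 0.1056], [0.3969, -0.3573, 0.1065], [0.3974, -0.3576, 0.1066], [0.4008, -0.3573, 0.1067], [0.4003, -0.3573, 0.1067]]
```

```bash
python3 -m crank '[{"jaw":72,"x":0,"y":0,"z":0,"ax":0,"ay":0,"az":0},{"jaw":72,"x":0,"y":0,"z":0,"ax":0,"ay":0,"az":0},{"jaw":72,"x":0,"y":0,"z":0,"ax":0,"ay":0,"az":0}]'
python3 - <<'E'
from h import *
o,M=st();p,d,c=snap('wrist');A=cloud(d,c)
X=A[(abs(A[...,2]-.106)<.03)&(d>0)]
for s in(1,-1):
    Y=X[(X[:,1]-o['eef_pos'][1])*s>.0];print('finger lowest',Y[Y[:,2].argsort()[:8]].round(4).tolist())
E
```

```text
t: 14.6
eef_pos: [0.3944, -0.3142, 0.0942]
tool_rot: [0.0, 1.0, -0.0, 0.0]
contact_force: [0.3, 0.9, -0.7]
gripper_width: 0.724
t 14.6 pos [ 394.4 -314.2   94.2] toolx yaw -0.01 tilt [ 0.0005 -0.0004] F [ 0.3  0.9 -0.7] w 0.724
finger lowest [[0.3891, -0.2837, 0.0986], [0.3896, -0.2837, 0.0987], [0.3902, -0.2838, 0.0987], [0.3908, -0.2838, 0.0989], [0.3974, -0.2839, 0.0992], [0.3985, -0.2839, 0.0994], [0.398, -0.2839, 0.0995], [0.4029, -0.2838, 0.0995]]
finger lowest [[0.3906, -0.3456, 0.0985], [0.3901, -0.3456, 0.0985], [0.4027, -0.3456, 0.0991], [0.3895, -0.3455, 0.0992], [0.4004, -0.3457, 0.0992], [0.398, -0.3454, 0.0992], [0.3916, -0.3454, 0.0993], [0.3985, -0.3454, 0.0993]]
```

```bash
python3 -m crank '[{"jaw":100,"x":0,"y":0,"z":0,"ax":0,"ay":0,"az":0},{"jaw":100,"x":0,"y":0,"z":30,"ax":0,"ay":0,"az":0},{"jaw":100,"x":0,"y":0,"z":35,"ax":0,"ay":0,"az":0},{"jaw":100,"x":0,"y":0,"z":15,"ax":0,"ay":0,"az":0},{"jaw":100,"x":0,"y":0,"z":8,"ax":0,"ay":0,"az":0},{"jaw":100,"x":0,"y":0,"z":2,"ax":0,"ay":0,"az":0},{"jaw":100,"x":0,"y":0,"z":0,"ax":0,"ay":0,"az":0},{"jaw":100,"x":0,"y":0,"z":0,"ax":0,"ay":0,"az":0}]'
```

```text
t: 15.65
eef_pos: [0.3947, -0.3144, 0.0045]
tool_rot: [0.0, 1.0, -0.0, 0.001]
contact_force: [-0.3, -0.1, -0.1]
gripper_width: 1.005
```

```bash
python3 -m crank '[{"jaw":80,"x":0,"y":0,"z":0.5,"ax":0,"ay":0,"az":0},{"jaw":60,"x":0,"y":0,"z":0,"ax":0,"ay":0,"az":0},{"jaw":60,"x":0,"y":0,"z":0,"ax":0,"ay":0,"az":0},{"jaw":60,"x":0,"y":0,"z":0,"ax":0,"ay":0,"az":0},{"jaw":60,"x":0,"y":0,"z":0,"ax":0,"ay":0,"az":0},{"jaw":60,"x":0,"y":0,"z":-4,"ax":0,"ay":0,"az":0},{"jaw":60,"x":0,"y":0,"z":-10,"ax":0,"ay":0,"az":0},{"jaw":60,"x":0,"y":0,"z":0,"ax":0,"ay":0,"az":0}]' 35
python3 - <<'E'
from h import *
st();p,d,c=snap('wrist','w10.png');A=cloud(d,c)
meas(A,(.394,-.3135),.028,.004,.027)
E
```

```text
t: 16.65
eef_pos: [0.3948, -0.3146, 0.0182]
tool_rot: [0.001, 1.0, -0.0, 0.001]
contact_force: [-0.1, -0.5, 0.5]
gripper_width: 0.663
t 16.65 pos [ 394.8 -314.6   18.2] toolx yaw -0.02 tilt [ 0.0015 -0.001 ] F [-0.1 -0.5  0.5] w 0.663
13290 rect [ 394.  -313.5   54.    54.    90. ] mean [ 395.6 -313.8   27.8]
```

View pics/w10.png

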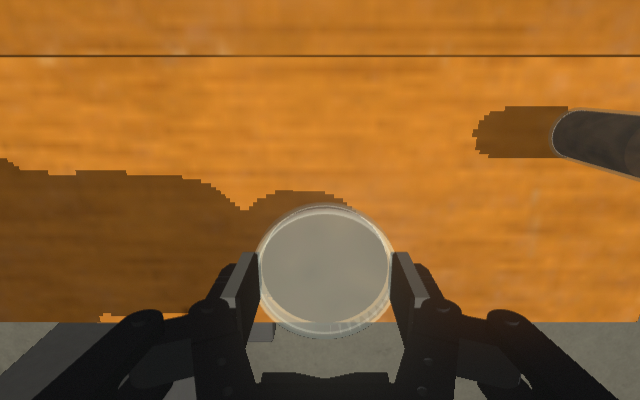

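Dish is held level between the pads; lid top at 27.8 mm after lifting it 14 mm. Carrying it to its recess.

```bash
python3 -m crank '[{"jaw":60,"x":0,"y":0,"z":-30,"ax":0,"ay":0,"az":0},{"jaw":60,"x":0,"y":0,"z":-40,"ax":0,"ay":0,"az":0},{"jaw":60,"x":0,"y":0,"z":-20,"ax":0,"ay":0,"az":0},{"jaw":60,"x":39.9,"y":-18.4,"z":0,"ax":0,"ay":0,"az":0},{"jaw":60,"x":39.9,"y":-18.4,"z":0,"ax":0,"ay":0,"az":0},{"jaw":60,"x":39.9,"y":-18.4,"z":0,"ax":0,"ay":0,"az":0},{"jaw":60,"x":39.9,"y":-18.4,"z":0,"ax":0,"ay":0,"az":0},{"jaw":60,"x":39.9,"y":-18.4,"z":0,"ax":0,"ay":0,"az":0},{"jaw":60,"x":39.9,"y":-18.4,"z":0,"ax":0,"ay":0,"az":0},{"jaw":60,"x":0,"y":0,"z":0,"ax":0,"ay":0,"az":0},{"jaw":60,"x":0,"y":0,"z":0,"ax":0,"ay":0,"az":0},{"jaw":60,"x":0,"y":0,"z":0,"ax":0,"ay":0,"az":0}]' 35
python3 - <<'E'
from h import *
o,M=st();p,d,c=snap('wrist','w11.png');A=cloud(d,c);np.savez('w11.npz',p=p,d=d,c=c)
e=o['eef_pos'];meas(A,e,e[2]+.0096,.004,.028);to([634,-204.2,36.7])
m=(abs(A[...,0]-e[0])<.036)&(abs(A[...,1]-e[1])<.020)&(abs(A[...,2]-e[2]-.0096)<.004);X=A[m]*1000;print(X.min(0),X.max(0))
print(np.linalg.lstsq(np.c_[X[:,:2]-X[:,:2].mean(0),np.ones(len(X))],X[:,2],rcond=None)[0])
E
```

```text
t: 18.2
eef_pos: [0.6324, -0.2051, 0.1071]
tool_rot: [0.0, 1.0, -0.001, -0.001]
contact_force: [0.5, -0.4, -0.4]
gripper_width: 0.66
t 18.2 pos [ 632.4 -205.1  107.1] toolx yaw -0.11 tilt [-0.0012 -0.0006] F [ 0.5 -0.4 -0.4] w 0.66
14017 rect [ 632.4 -205.1   56.    56.    90. ] mean [ 633.8 -205.1  116.6]
t 18.25 pos [ 632.5 -205.   107.2] toolx yaw -0.11 tilt [-0.0008 -0.0006] F [0.2 0.1 0.3] w 0.664
shift to [634, -204.2, 36.7] : [ 1.5 -0.8 70.5]
[ 599.84128314 -225.0604989   112.72363107] [ 663.82970843 -185.07033312  118.72959736]
[-8.20741008e-03  1.09885940e-03  1.16511382e+02]
```

```bash
python3 -m crank '[{"jaw":60,"x":2,"y":-0.8,"z":20,"ax":0,"ay":0,"az":0},{"jaw":60,"x":0,"y":0,"z":25,"ax":0,"ay":0,"az":0},{"jaw":60,"x":0,"y":0,"z":12,"ax":0,"ay":0,"az":0},{"jaw":60,"x":0,"y":0,"z":7,"ax":0,"ay":0,"az":0},{"jaw":60,"x":0,"y":0,"z":4,"ax":0,"ay":0,"az":0},{"jaw":60,"x":0,"y":0,"z":2,"ax":0,"ay":0,"az":0},{"jaw":60,"x":0,"y":0,"z":0,"ax":0,"ay":0,"az":0},{"jaw":60,"x":0,"y":0,"z":0,"ax":0,"ay":0,"az":0}]' 35
```

```text
t: 19.25
eef_pos: [0.636, -0.203, 0.0378]
tool_rot: [0.0, 1.0, -0.0, 0.0]
contact_force: [-0.6, 0.0, -0.8]
gripper_width: 0.66
```

```bash
python3 -m crank '[{"jaw":60,"x":-1.5,"y":1,"z":1,"ax":0,"ay":0,"az":0},{"jaw":60,"x":0,"y":0,"z":0,"ax":0,"ay":0,"az":0},{"jaw":73,"x":0,"y":0,"z":0,"ax":0,"ay":0,"az":0},{"jaw":95,"x":0,"y":0,"z":0,"ax":0,"ay":0,"az":0},{"jaw":95,"x":0,"y":0,"z":0,"ax":0,"ay":0,"az":0},{"jaw":95,"x":0,"y":0,"z":-20,"ax":0,"ay":0,"az":0},{"jaw":95,"x":0,"y":0,"z":-50,"ax":0,"ay":0,"az":0},{"jaw":95,"x":0,"y":0,"z":-50,"ax":0,"ay":0,"az":0},{"jaw":95,"x":0,"y":0,"z":0,"ax":0,"ay":0,"az":0},{"jaw":95,"x":0,"y":0,"z":0,"ax":0,"ay":0,"az":0}]' 35
python3 - <<'E'
from h import *
o,M=st();p,d,c=snap('wrist','w12.png');A=cloud(d,c);np.savez('w12.npz',p=p,d=d,c=c)
meas(A,(.634,-.204),.046,.003,.05);meas(A,(.628,-.105),.080,.003,.03);to([415.3,181,157])
E
```

```text
t: 20.5
eef_pos: [0.6342, -0.204, 0.1573]
tool_rot: [0.0, 1.0, -0.0, 0.001]
contact_force: [-0.1, -0.0, -0.3]
gripper_width: 0.95
t 20.5 pos [ 634.2 -204.   157.3] toolx yaw -0.01 tilt [ 0.001  -0.0004] F [-0.1 -0.  -0.3] w 0.95
5276 rect [ 633.2 -204.3   63.3   63.3   80.7] mean [ 634.3 -204.3   45.7]
784 rect [ 628.2 -105.5   21.4   21.9   71.9] mean [ 628.6 -105.8   79. ]
t 20.55 pos [ 633.6 -203.8  156.2] toolx yaw -0.01 tilt [-0.0008  0.0001] F [-0.1  0.3 -1. ] w 0.947
shift to [415.3, 181, 157] : [-218.4 -384.8   -0.6]
```

Dish seated (lid top 45.7 mm, the expected 13.7+32). Before picking up the slides I'll check the joint values so I can choose which way to turn the wrist.

```bash
python3 -c "
from h import *
o,_=st();print(o['q'].round(2))"
python3 -m crank '[{"jaw":70,"x":-31.2,"y":-55,"z":0,"ax":0,"ay":0,"az":0},{"jaw":70,"x":-31.2,"y":-55,"z":0,"ax":0,"ay":0,"az":0},{"jaw":70,"x":-31.2,"y":-55,"z":0,"ax":0,"ay":0,"az":0},{"jaw":70,"x":-31.2,"y":-55,"z":0,"ax":0,"ay":0,"az":0},{"jaw":70,"x":-31.2,"y":-55,"z":0,"ax":0,"ay":0,"az":0},{"jaw":70,"x":-31.2,"y":-55,"z":0,"ax":0,"ay":0,"az":0},{"jaw":70,"x":-31.2,"y":-55,"z":0,"ax":0,"ay":0,"az":0},{"jaw":70,"x":0,"y":0,"z":0,"ax":0,"ay":0,"az":0}]' 40
python3 -c "
from h import *
o,_=st();print(o['q'].round(2))"
```

```text
t 20.55 pos [ 633.6 -203.8  156.2] toolx yaw -0.01 tilt [-0.0008  0.0001] F [-0.1  0.3 -1. ] w 0.947
[ 0.34  0.54 -0.17  1.64  0.1   0.97 -1.44]
t: 21.55
eef_pos: [0.4152, 0.1808, 0.1557]
tool_rot: [-0.0, 1.0, 0.005, -0.001]
contact_force: [0.7, -1.3, -0.6]
gripper_width: 0.7
t 21.55 pos [415.2 180.8 155.7] toolx yaw 0.52 tilt [-0.0022  0.0007] F [ 0.7 -1.3 -0.6] w 0.7
[-0.23  0.24 -0.36  2.12  0.11  0.8  -2.22]
```

```bash
python3 -m crank '[{"jaw":70,"x":0,"y":0,"z":0,"ax":0,"ay":0,"az":-10.2},{"jaw":70,"x":0,"y":0,"z":0,"ax":0,"ay":0,"az":-10.2},{"jaw":70,"x":0,"y":0,"z":0,"ax":0,"ay":0,"az":-10.2},{"jaw":70,"x":0,"y":0,"z":0,"ax":0,"ay":0,"az":-10.2},{"jaw":70,"x":0,"y":0,"z":0,"ax":0,"ay":0,"az":-10.2},{"jaw":70,"x":0,"y":0,"z":0,"ax":0,"ay":0,"az":-10.2},{"jaw":70,"x":0,"y":0,"z":0,"ax":0,"ay":0,"az":-10.2},{"jaw":70,"x":0,"y":0,"z":0,"ax":0,"ay":0,"az":-10.2},{"jaw":70,"x":0,"y":0,"z":0,"ax":0,"ay":0,"az":-10},{"jaw":70,"x":0,"y":0,"z":0,"ax":0,"ay":0,"az":0},{"jaw":70,"x":0,"y":0,"z":0,"ax":0,"ay":0,"az":0}]' 40
python3 - <<'E'
from h import *
o,M=st();p,d,c=snap('wrist','w13.png');A=cloud(d,c);np.savez('w13.npz',p=p,d=d,c=c)
meas(A,(.4153,.181),.028,.003,.05);to([415.3,181,18]);print(o['q'].round(2))
E
```

```text
t: 22.92
eef_pos: [0.4184, 0.1759, 0.1559]
tool_rot: [-0.0, 0.699, 0.715, -0.0]
contact_force: [-0.1, 0.6, -0.4]
gripper_width: 0.699
t 22.93 pos [418.4 175.9 155.9] toolx yaw 91.35 tilt [-0.001  -0.0004] F [-0.1  0.6 -0.4] w 0.699
3538 rect [414.6 181.   30.   78.1   2.1] mean [414.7 182.9  27.6]
t 22.98 pos [418.4 176.1 156. ] toolx yaw 91.4 tilt [-0.0006 -0.0003] F [ 0.3  0.  -0.8] w 0.7
shift to [415.3, 181, 18] : [  5.   -2.9 138. ]
[ 0.02  0.27 -0.63  2.11  0.22  0.83 -0.72]
```

View pics/w13.png

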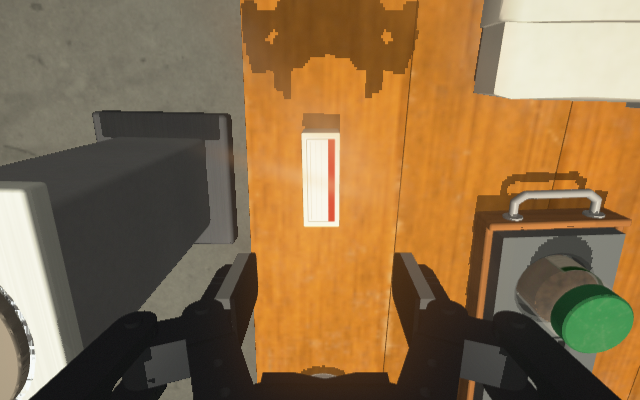

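The picture shows the pack at (320,180), lined up with the jaws and measured at (414.7,181), yaw about 2°. Descending to grasp.

```bash
python3 -m crank '[{"jaw":70,"x":5.2,"y":-3.5,"z":35,"ax":0,"ay":0,"az":-0.5},{"jaw":70,"x":0,"y":0,"z":45,"ax":0,"ay":0,"az":0},{"jaw":70,"x":0,"y":0,"z":35,"ax":0,"ay":0,"az":0},{"jaw":70,"x":0,"y":0,"z":15,"ax":0,"ay":0,"az":0},{"jaw":70,"x":0,"y":0,"z":7,"ax":0,"ay":0,"az":0},{"jaw":70,"x":0,"y":0,"z":0,"ax":0,"ay":0,"az":0},{"jaw":45,"x":0,"y":0,"z":0,"ax":0,"ay":0,"az":0},{"jaw":20,"x":0,"y":0,"z":0,"ax":0,"ay":0,"az":0},{"jaw":20,"x":0,"y":0,"z":0,"ax":0,"ay":0,"az":0},{"jaw":20,"x":0,"y":0,"z":0,"ax":0,"ay":0,"az":0},{"jaw":20,"x":0,"y":0,"z":0,"ax":0,"ay":0,"az":0}]' 45
```

```text
t: 24.35
eef_pos: [0.4155, 0.182, 0.0204]
tool_rot: [0.001, 0.694, 0.72, 0.001]
contact_force: [-0.7, -1.2, 6.1]
gripper_width: 0.333
```

```bash
python3 -m crank '[{"jaw":20,"x":0,"y":0,"z":-15,"ax":0,"ay":0,"az":0},{"jaw":20,"x":0,"y":0,"z":-40,"ax":0,"ay":0,"az":0},{"jaw":20,"x":0,"y":0,"z":-45,"ax":0,"ay":0,"az":0},{"jaw":20,"x":-38.8,"y":40,"z":0,"ax":0,"ay":0,"az":0},{"jaw":20,"x":-38.8,"y":40,"z":0,"ax":0,"ay":0,"az":0},{"jaw":20,"x":-38.8,"y":40,"z":0,"ax":0,"ay":0,"az":0},{"jaw":20,"x":-38.8,"y":40,"z":0,"ax":0,"ay":0,"az":0},{"jaw":20,"x":-38.8,"y":40,"z":0,"ax":0,"ay":0,"az":0},{"jaw":20,"x":0,"y":0,"z":0,"ax":0,"ay":0,"az":-1.6},{"jaw":20,"x":0,"y":0,"z":0,"ax":0,"ay":0,"az":0},{"jaw":20,"x":0,"y":0,"z":0,"ax":0,"ay":0,"az":0}]' 45
python3 - <<'E'
from h import *
o,M=st();p,d,c=snap('wrist','w14.png');A=cloud(d,c);np.savez('w14.npz',p=p,d=d,c=c)
e=o['eef_pos']
q=p.astype(int);m=(q.min(-1)>120)&(q.max(-1)-q.min(-1)<45)&(abs(A[...,2]-e[2]-.0076)<.004)&(abs(A[...,1]-e[1])<.06)&(abs(A[...,0]-e[0])<.025)
X=A[m]*1000;print(len(X),cv2.minAreaRect(X[:,:2].astype(np.float32)),X[:,2].mean(),X[:,1].min(),X[:,1].max());to([622.2,-5.2,46.4])
pockets(A,c)
p,d,c=snap('top','t14.png')
E
```

```text
t: 25.72
eef_pos: [0.6208, -0.0034, 0.1198]
tool_rot: [-0.0, 0.683, 0.73, 0.0]
contact_force: [-0.5, -0.4, -1.2]
gripper_width: 0.328
t 25.73 pos [620.8  -3.4 119.8] toolx yaw 93.79 tilt [-0.0004  0.0006] F [-0.5 -0.4 -1.2] w 0.328
7209 ((620.6790771484375, -5.26104736328125), (29.99580955505371, 76.88227081298828), 3.5286481380462646) 126.82287944829147 -44.03133594852573 33.16017030445421
t 25.77 pos [620.9  -3.5 119.7] toolx yaw 93.79 tilt [-0.0003  0.0004] F [-0.1  0.5 -2.2] w 0.331
shift to [622.2, -5.2, 46.4] : [-1.8  1.2 73.3]
```

View pics/w14.png

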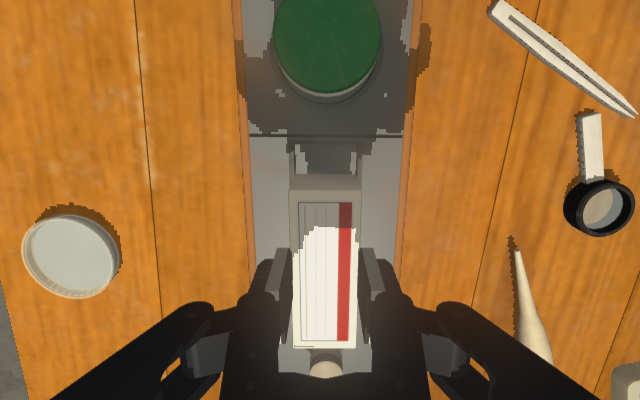

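Pack held square at yaw 3.5°, centred (620.7,-5.3), underside about 99 mm up. Lowering it into the slot.

```bash
python3 -m crank '[{"jaw":20,"x":0,"y":1.2,"z":20,"ax":0,"ay":0,"az":0},{"jaw":20,"x":0,"y":0,"z":25,"ax":0,"ay":0,"az":0},{"jaw":20,"x":0,"y":0,"z":14,"ax":0,"ay":0,"az":0},{"jaw":20,"x":0,"y":0,"z":7,"ax":0,"ay":0,"az":0},{"jaw":20,"x":0,"y":0,"z":4,"ax":0,"ay":0,"az":0},{"jaw":20,"x":0,"y":0,"z":2,"ax":0,"ay":0,"az":0},{"jaw":20,"x":0,"y":0,"z":0,"ax":0,"ay":0,"az":0},{"jaw":20,"x":0,"y":0,"z":0,"ax":0,"ay":0,"az":0}]' 45
```

```text
t: 26.82
eef_pos: [0.6232, -0.0048, 0.0478]
tool_rot: [0.0, 0.684, 0.729, 0.0]
contact_force: [-0.4, 0.4, -1.9]
gripper_width: 0.331
```

```bash
python3 -m crank '[{"jaw":20,"x":0,"y":-0.5,"z":1.5,"ax":0,"ay":0,"az":0},{"jaw":20,"x":0,"y":0,"z":0,"ax":0,"ay":0,"az":0},{"jaw":38,"x":0,"y":0,"z":0,"ax":0,"ay":0,"az":0},{"jaw":60,"x":0,"y":0,"z":0,"ax":0,"ay":0,"az":0},{"jaw":60,"x":0,"y":0,"z":0,"ax":0,"ay":0,"az":0},{"jaw":60,"x":0,"y":0,"z":-20,"ax":0,"ay":0,"az":0},{"jaw":60,"x":0,"y":0,"z":-50,"ax":0,"ay":0,"az":0},{"jaw":60,"x":0,"y":0,"z":-50,"ax":0,"ay":0,"az":0},{"jaw":60,"x":-50,"y":-20,"z":-50,"ax":0,"ay":0,"az":0},{"jaw":60,"x":-50,"y":-30,"z":0,"ax":0,"ay":0,"az":0},{"jaw":60,"x":-50,"y":-30,"z":0,"ax":0,"ay":0,"az":0},{"jaw":60,"x":0,"y":0,"z":0,"ax":0,"ay":0,"az":0}]' 45
python3 - <<'E'
from h import *
o,M=st();p,d,c=snap('wrist','w15.png');A=cloud(d,c)
print('wrist');meas(A,(.622,-.005),.054,.003,.06);meas(A,(.615,.095),.088,.003,.06)
p,d,c=snap('side','s15.png');A=cloud(d,c);print('side: slides,jar,vial,dish,tube,large')
for g,h in(((.622,-.005),.054),((.615,.095),.088),((.628,-.105),.080),((.634,-.204),.046),((.452,-.425),.07),((.42,-.067),.014)): meas(A,g,h,.003,.05)
E
```

```text
t: 28.32
eef_pos: [0.5524, -0.158, 0.2095]
tool_rot: [0.001, 0.687, 0.726, -0.001]
contact_force: [0.6, 0.5, 0.9]
gripper_width: 0.604
t 28.32 pos [ 552.4 -158.   209.5] toolx yaw 93.18 tilt [-0.0005 -0.0034] F [0.6 0.5 0.9] w 0.604
wrist
1700 rect [623.8 -29.9  30.8  30.1   3.8] mean [623.3 -29.6  53.6]
few 0
side: slides,jar,vial,dish,tube,large
292 rect [621.1  -4.1  31.7  81.8   4.7] mean [620.4  -2.4  54.2]
293 rect [614.   96.4  47.2  50.   33.7] mean [612.6  97.9  88.3]
40 rect [ 626.  -102.8   18.    17.4   84.3] mean [ 625.9 -102.9   79.7]
271 rect [ 631.5 -202.7   61.1   65.2   29.2] mean [ 630.6 -201.5   46.2]
28 rect [ 451.7 -426.3   16.8   21.2   18.7] mean [ 451.3 -424.4   70. ]
508 rect [420.4 -68.4  70.6  70.4  26.2] mean [419.9 -67.1  14.3]
```

View pics/s15.png

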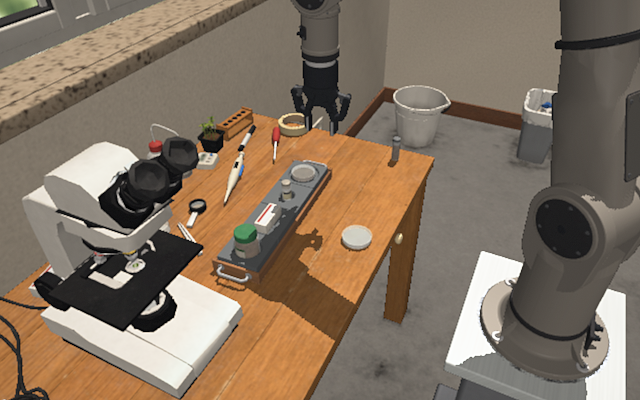

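All four things sit in their pockets in the side view, from the jar at (245,238) to the dish at (303,174). The tube (396,148) and large dish (357,237) have not moved, and the arm is clear. Handing in.

```bash
python3 -m crank '[{"jaw":60,"x":0,"y":0,"z":0,"ax":0,"ay":0,"az":0},{"jaw":60,"x":0,"y":0,"z":0,"ax":0,"ay":0,"az":0}]'; python3 -c "
from h import *
print(ticket.hand_in())"
```

```text
t: 28.68
eef_pos: [0.5553, -0.1503, 0.2085]
tool_rot: [-0.0, 0.683, 0.73, 0.0]
contact_force: [0.6, 0.2, 0.1]
gripper_width: 0.603
the job is handed in; nothing more can be done
None
```

The seed jar, labelled vial, slide pack and small dish are each in their own pocket, and I handed the job in at about 29 s of the 104 s. The hand-in reports no verdict, so this rests on my own camera checks.

- **Seating height:** the tops measured 88.3 mm (jar), 79.7 mm (vial), 54.2 mm (slides) and 46.2 mm (dish). With the items flat on their floors I expected 88, 80, 54 and 46 mm.
- **Centring:** all four appear within about 3 mm of their pocket centres. The slides lie at the tray's own angle, about 3.5°.
- **Left alone:** the plain vial and the large dish were re-measured within about 1 mm of where they started.
- **Arm:** the gripper was open, about 21 cm above the table, and touching nothing.

**Disagreements and hiccups:**
- The side and wrist views differ by 2–3 mm in position, in line with the calibration error.
- The last wrist view caught only part of the slide pack and missed the jar. The final check of those two therefore comes from the side view; the wrist view had confirmed the jar straight after it was placed.
- My first move was refused because some keys were missing, and nothing moved.
- The fingers nudged the jar about 5 mm while closing on it; this did not affect where it ended up.

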